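# Feed one blank to the pick-up stop

### The arm

A 6-joint arm with a two-finger parallel gripper is mounted at the origin on the work surface. World frame = base frame: x ahead of the robot, y to its left, z up, the work surface at z = 0. Lengths are in m, angles in rad, forces in N, time in s.
With the tool pointing down it reaches from about 0.35 to 0.85 m from the base axis. Payload 8.1 kg.
Tool frame: the origin (TCP) lies at the very end of the fingers, on their centre line; the grasp point (between the pads) lies 19 mm behind it; z points along the fingers, x is the direction in which the jaws open and shut, and the axes are right-handed (so a half turn about z gives the same grasp; the last joint's range is limited). The gripper opens to 93 mm and grips with 3 to 60 N. Pads are 15 mm wide; open, the fingers measure 128 mm over their backs; the gripper's body (75 mm by 188 mm) begins 65 mm behind the grasp point.
Start: joints at [1.256, 0.13, 1.488, -0, 1.523, -0.085], TCP at [0.137, 0.584, 0.219] pointing down, gripper open.
Joint ranges: [-2.96, 2.96], [-0.89, 2.26], [0.02, 2.5], [-1.34, 4.48], [0, 2.73], [-2.66, 2.66]. Speed limits (rad/s): [2.39, 2.39, 2.79, 3.14, 3.14, 3.14].

### API

Orientations are given as a rotation vector (axis times angle).
In Python, from plant import robot gives the robot as it stands. The module is installed in compiled form; this text tells all that it offers.
- The arm moves only by the tool jog_arm, never from a script. Its argument "commands" is one flat list of numbers, 5 for each row, row after row: the gripper's target within -1 to 1 (shut at 1, half-way at 0, fully open at -1), then the shift along the tool's x, y, z in m, then the turn about the tool's z in degrees. A call has 1 to 20 rows; each row shifts and turns the commanded pose from where the row before left it, along the tool's axes as they then stand; what a row does not reach is not made up. A row lasts 1/12 s, in which the tool goes at most 41.7 mm and 7.16 degrees, less where a joint would pass 70% of its speed; a pose out of reach is approached as far as the arm can. A call is refused whole if a number of a shift passes 0.0417 or a number of a turn 7.16, either way. A call with a gripper value outside its range is refused whole. The fingers move at their own pace and stop on an object; "grip_force" is the grip in N (left out, the last holds). Time passes only in rows, so rows that do not move let the fingers close. It gives the time, the measured TCP pose, the force and the opening at its end, in the units of the state.
- robot.read_state(): the state, without advancing time (a new reading comes with each control period).
- robot.read_camera(name): name is "side" or "top"; returns a dict with "img" (420x560x3 uint8, blue, green, red), "vfov" (degrees; the focal length in pixels is half the picture's height over the tangent of half this angle, whatever the lens; pixels are square), "cx", "cy" (the principal point, pixels), "extrinsics" (4x4, takes a point from world to camera coordinates). Camera axes: x right, y down, z forward; pixel columns grow to the right and rows downward; lengths in m; the calibration is good to about 2 mm. A picture is of the moment at which its call begins. There is no depth.
- robot.close_job(): hands the job in, once; it reports no verdict.
Trained networks look in a picture, given as the dict that the camera call returned (one of the last four; its "shot" number tells which), for a name from the list of things; names that differ only in an ending like _2 or _b are one class to them, and where a whole thing is asked for, a point or a joint stands for the part that bears it (a point fixed in the world has none). Each returns a list of dicts, best first, with "score" (0 to 1); they miss things now and then, are a little off and sometimes report something else, mostly with a low value. They report only what shows in the picture. A call takes as long as a camera call. They do not tell look-alikes from the thing itself.
- robot.recognise(thing, picture): "box" ([centre column, centre row, width, height] as shares, 0 to 1, of the picture: columns of its width, rows of its height, round what is visible of it).
- robot.pinpoint(thing, picture): "position" ([row, column] as shares, 0 to 1, of the picture: columns of its width, rows of its height: a listed point, or the origin of a listed thing).
The state is a dict: "t": time; "q": joint angles; "dq": joint speeds; "joint_torque": joint torques, N m; "tool_pos": TCP position; "orientation": TCP orientation; "force": force on the tool from outside, world axes, zero at the start; "wrist_torque": the same for the moment, N m; "opening": finger opening in m.
Only numpy, scipy, OpenCV 4.12 (cv2) and the standard library are available. Lean on these libraries where they do the work, as an engineer would, in place of code of your own. Each camera call takes 0.05 s, during which the arm holds its last target.

### The job

Feed one blank for the robot cell: press the red plunger of the magazine feeder all the way in, once, and let it spring back. Then, with the fingertips, push the blue blank that came out along the lane until it lies flush against the stop with the orange sensor, gently, without picking it up. Leave the other blanks in the magazine and everything else on the bench where it is.

Things in the scene. Friction and masses are not known exactly. Their poses are not given: they have to be found in the camera images.
- feeder: hand-fed magazine feeder bolted to the bench. Origin on the bench under the magazine's centre; x is the way the plunger pushes (from knob to lane), y runs along the lane, z up. Its aluminium plate (x -30 to +80, y -145 to +145 mm) is the floor of magazine and lane, 30 mm above the bench. The blade guide behind the magazine reaches back to x = -62 mm, at most 46 mm above the bench
- magazine_top (a point): centre of the open top of the magazine: four aluminium corner posts, 54 x 54 mm outside, up to 76 mm above the bench, at x = 0, y = 0 of the feeder, holding the stack of three blanks. The bottom blank leaves through a 20 mm high slot towards the lane
- lane_mid (a point): point on the lane's floor in front of the slot, 30 mm above the bench, at x = 49, y = 0 mm of the feeder, under where the centre of a fed blank comes to lie. The lane runs from here along the feeder's +y and -y to a stop at each end, between guide strips 5 mm high at x = 26 and x = 71 mm
- plunger (a joint): travel of the spring-loaded plunger: 0 out (at rest), 0.052 m pressed fully home. It needs about 3 N at first and 9 N at the end, plus 1 to 3 N of friction, and springs back when let go. The blade on it drives the bottom blank out of the magazine
- knob_face (a point): centre of the outer, upright face of the plunger's red palm knob, 40 mm across, 36.5 mm above the bench, at x = -127 mm, y = 0 of the feeder at rest; it is pressed level, along the feeder's +x, from the knob end
- blank1_c (a point): centre of the bottom blank of the stack, the one to be fed: blue, 40 x 40 x 16 mm, 55 to 86 g, loose on the plate, its sides square to the feeder
- blank2_c (a point): centre of the second blank from the bottom, the same, lying on the first; the stack drops by one when the plunger springs back
- blank3_c (a point): centre of the third, top blank, the same
- sensor_stop: stop with the part-present sensor, clamped in one end of the lane: dark block 44 mm across the lane, 24 along it, 22 high, with orange discs in its faces and an orange-capped sensor on top, 46 mm high in all. Origin under its centre, on the plate; axes as the feeder's (faces at y = +12 and -12 mm). It is in the +y or the -y end of the lane, 105 to 128 mm from the feeder's middle
- plain_stop: the plain stop in the other end of the lane: the same block with a small dark bolt head on top, 31 mm high in all; origin and axes likewise
- pendant: black teach pendant, 215 x 265 x 65 mm, lying on the bench; origin under its centre
- foam: two white foam blocks, one on the other, 100 x 150 x 105 mm high; origin under the centre
- drilled_blank: finished blue blank 40 x 40 x 16 mm with a 14 mm hole, lying on the bench beside the feeder's plate; origin under its centre
- hex_key: dark L-shaped hex key, 90 x 28 mm, 6 mm thick, on the bench beside the feeder; origin under the middle of its long leg
- oil_bottle: white bottle with red cap, 56 mm across, 150 mm high; origin under its centre
- spray_can: green can, 60 mm across, 170 mm high; origin under its centre
- wrench: wrench 180 mm long on the bench; origin under its middle
- screw_tray: yellow tray of screws 90 x 120 x 35 mm high; origin under its centre
There are look-alikes about, which are no part of the job. What is shaped like the part that bears blank3_c but green is not meant.

How it is judged:
By the outcome, as a careful person would: the job done as asked, in the order asked, and still so for the second after the job is handed in, with the robot touching nothing.
It also fails if it takes over 48 s, if anything falls off the work surface, if the arm or the gripper's body presses on something with over 40 N, if the wrist force passes 120 N, or if a joint passes its speed limit or range.

## Working session

There is one attempt and no reset: what is moved stays moved. The work goes in short steps, Python scripts to look and compute and a tool call to move; the robot and the scene stay as the last step left them, time stands still between calls to the robot, and variables do not carry over. Pictures are saved under pics/ and viewed, and the job is handed in when it is done.

Besides the shell and the picture viewer there is one more tool, called after "Call:" as name(argument=value, ...) on one line, values as JSON. jog_arm: Moves the arm, as the interface text tells. Its arguments: {"type":"object","properties":{"commands":{"type":"array"},"grip_force":{"type":"number"}},"required":["commands"]}

```bash
mkdir -p pics; python3 - <<'E'
from plant import robot
import cv2,numpy as np,pickle
s=robot.read_state();print({k:np.round(s[k],3) for k in ['t','tool_pos','orientation','force','opening']})
for n in ['side','top']:
    p=robot.read_camera(n);cv2.imwrite(f'pics/{n}0.png',p['img']);print(n,p['vfov'],p['cx'],p['cy'],p['shot']);print(np.round(p['extrinsics'],4).tolist())
    for th in ['knob_face','magazine_top','lane_mid','blank3_c','blank1_c','sensor_stop','plain_stop','feeder','drilled_blank','pendant','foam','oil_bottle','spray_can','hex_key']:
        r=robot.pinpoint(th,p)
        print(th,[(np.round([d['position'][1]*560,d['position'][0]*420],1).tolist(),round(d['score'],2)) for d in r[:3]])
    pickle.dump(p,open(f'{n}0.pkl','wb'))
E
```

```text
{'t': np.float64(0.0), 'tool_pos': array([0.136, 0.584, 0.218]), 'orientation': array([ 2.461e+00,  1.951e+00, -2.000e-03]), 'force': array([ 0.575, -0.678, -0.42 ]), 'opening': np.float64(0.093)}
side 56.856300192906716 283.2760372053195 211.03383567079527 1
[[0.9901, -0.139, 0.0176, -0.5563], [-0.0538, -0.493, -0.8684, 0.0975], [0.1294, 0.8589, -0.4956, 1.1778], [0.0, 0.0, 0.0, 1.0]]
knob_face [([244.8, 232.3], 0.56)]
magazine_top [([284.2, 221.5], 0.85)]
lane_mid [([301.7, 232.9], 0.87), ([207.8, 189.5], 0.47)]
blank3_c [([253.9, 275.8], 0.77), ([227.5, 231.7], 0.67), ([282.7, 218.9], 0.53)]
blank1_c [([294.0, 210.2], 0.18)]
sensor_stop [([294.4, 213.2], 0.66)]
plain_stop [([305.8, 251.8], 0.73)]
feeder [([281.9, 241.6], 0.68), ([240.5, 173.5], 0.17)]
drilled_blank []
pendant [([247.7, 371.7], 0.95)]
foam [([242.6, 172.1], 0.58)]
oil_bottle [([356.6, 317.6], 0.67)]
spray_can [([310.0, 178.9], 0.79)]
hex_key [([262.4, 263.8], 0.38), ([292.4, 213.7], 0.36)]
top 54.849496372727025 275.73436715395735 217.70003075586945 2
[[-0.0499, -0.9988, 0.0003, 0.0121], [-0.977, 0.0488, -0.2077, 0.5448], [0.2074, -0.0107, -0.9782, 1.2138], [0.0, 0.0, 0.0, 1.0]]
knob_face [([288.0, 250.9], 0.69)]
magazine_top [([285.8, 210.8], 0.57), ([321.9, 238.8], 0.48)]
lane_mid [([283.5, 200.3], 0.98)]
blank3_c [([289.9, 168.4], 0.73), ([284.8, 212.0], 0.69), ([267.9, 269.8], 0.55)]
blank1_c []
sensor_stop [([250.2, 200.7], 0.65)]
plain_stop [([315.2, 195.5], 0.6)]
feeder [([283.5, 214.7], 0.7)]
drilled_blank [([254.4, 238.4], 0.56)]
pendant [([244.8, 146.3], 0.7), ([429.6, 249.3], 0.56)]
foam [([110.2, 262.7], 0.8)]
oil_bottle [([386.1, 175.1], 0.75)]
spray_can [([149.1, 175.2], 0.87)]
hex_key [([322.1, 239.8], 0.42)]
```

View pics/side0.png

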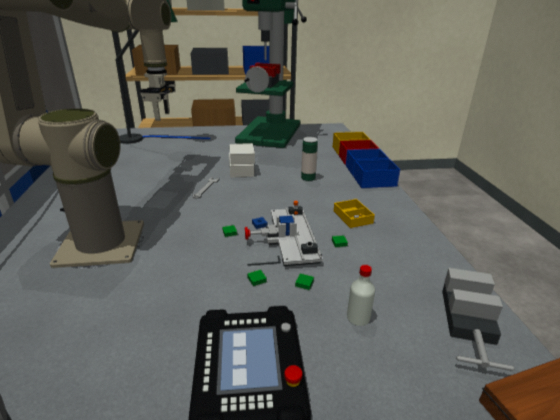

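View pics/top0.png

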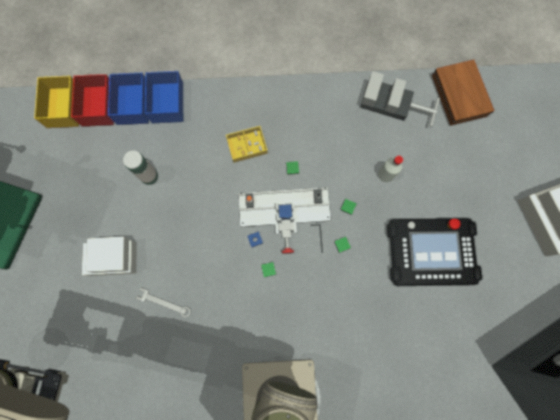

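```bash
python3 - <<'E'
import cv2
a=cv2.imread('pics/side0.png')[150:300,180:380];cv2.imwrite('pics/side0c.png',cv2.resize(a,None,fx=4,fy=4,interpolation=cv2.INTER_CUBIC))
a=cv2.imread('pics/top0.png')[140:290,205:375];cv2.imwrite('pics/top0c.png',cv2.resize(a,None,fx=4,fy=4,interpolation=cv2.INTER_CUBIC))
E
```

```text
(no output)
```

View pics/side0c.png

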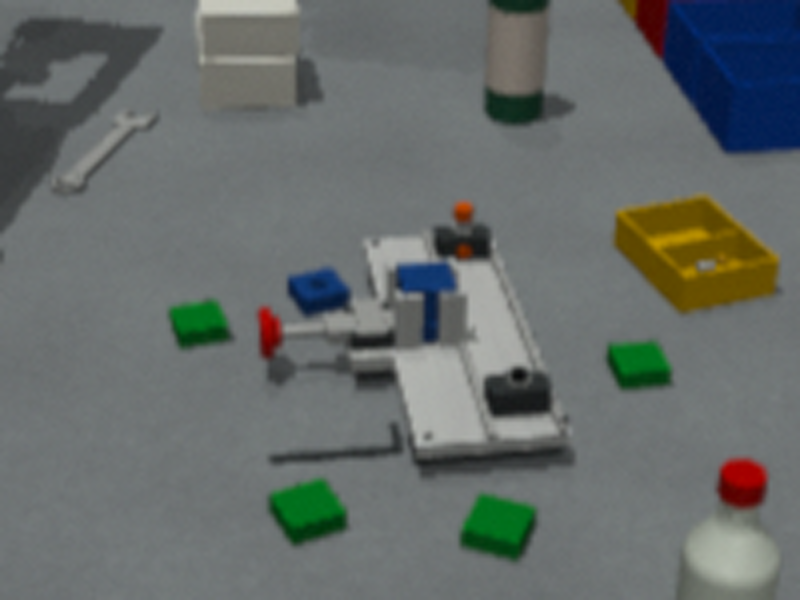

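View pics/top0c.png

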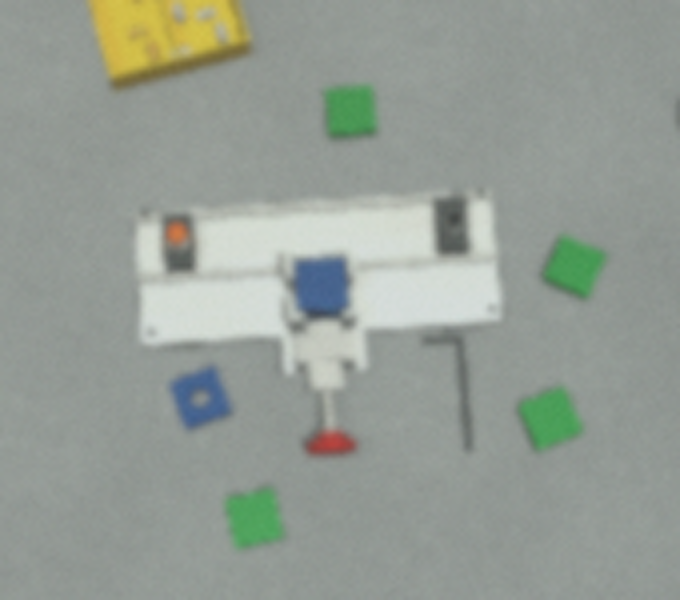

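```bash
cat > h.py <<'E'
import numpy as np,pickle,cv2
from scipy.optimize import least_squares
P={n:pickle.load(open(f'{n}0.pkl','rb')) for n in ['side','top']}
def proj(p,X):
    X=np.atleast_2d(X);E=np.array(p['extrinsics']);c=X@E[:3,:3].T+E[:3,3];f=210/np.tan(np.radians(p['vfov'])/2)
    return np.c_[f*c[:,0]/c[:,2]+p['cx'],f*c[:,1]/c[:,2]+p['cy']]
def ray(p,uv,z):
    E=np.array(p['extrinsics']);f=210/np.tan(np.radians(p['vfov'])/2);R=E[:3,:3];C=-R.T@E[:3,3]
    d=R.T@np.array([(uv[0]-p['cx'])/f,(uv[1]-p['cy'])/f,1]);return C+d*(z-C[2])/d[2]
def F2W(q,L):
    L=np.atleast_2d(L)/1000;c,s=np.cos(q[2]),np.sin(q[2])
    return np.c_[q[0]+c*L[:,0]-s*L[:,1],q[1]+s*L[:,0]+c*L[:,1],L[:,2]]
E
python3 - <<'E'
from h import *
T=[((239.25,193.25),(80,145,30)),((327.5,188),(80,-145,30)),((330,219.75),(-30,-145,30)),((240.5,226.25),(-30,145,30)),((285.3,211.3),(0,0,76)),((287.7,251.5),(-127,0,36.5))]
S=[((322,260),(80,-145,30)),((283.75,262),(-30,-145,30)),((271.25,209.5),(-30,145,30)),((245.3,232.7),(-127,0,36.5)),((286.5,219.5),(0,0,76))]
def fit(sets,ex=None):
    def r(q): return np.concatenate([(proj(P[n],F2W(q,[l for _,l in A]))-[u for u,_ in A]).ravel() for n,A in sets])
    o=least_squares(r,[.6,0,0],loss='soft_l1');print([n for n,_ in sets],np.round(o.x,4));print(np.round(r(o.x).reshape(-1,2),1).tolist());return o.x
fit([('top',T)]);fit([('side',S)]);q=fit([('top',T),('side',S)])
print(q)
for n in P:
    im=cv2.resize(P[n]['img'],None,fx=4,fy=4,interpolation=cv2.INTER_CUBIC)
    for L in [[(80,145,30),(80,-145,30),(-30,-145,30),(-30,145,30)],[(27,27,76),(27,-27,76),(-27,-27,76),(-27,27,76)],[(-127,-20,36.5),(-127,20,36.5)],[(-127,0,16.5),(-127,0,56.5)],[(26,145,35),(26,-145,35)]]:
        cv2.polylines(im,[np.round(proj(P[n],F2W(q,L))*4+1.5).astype(int)],True,(0,255,255),1)
    x0,y0=(210,150) if n=='top' else (220,180)
    cv2.imwrite(f'pics/{n}1.png',cv2.resize(im[y0*4:y0*4+480,x0*4:x0*4+560],None,fx=1.4,fy=1.2))
E
```

```text
['top'] [ 0.561  -0.0454  0.0162]
[[-0.6, -0.3], [0.0, -0.7], [0.7, 0.5], [-0.2, -0.1], [-0.1, -0.4], [0.1, 1.6]]
['side'] [ 0.564  -0.0508 -0.0038]
[[0.4, -0.9], [-0.6, -0.2], [0.3, 0.4], [-0.4, 0.5], [0.3, 0.2]]
['top', 'side'] [ 0.5627 -0.0464  0.0118]
[[-0.2, -1.0], [0.4, -1.0], [0.9, 0.2], [0.1, -0.8], [0.2, -1.0], [0.2, 1.0], [0.3, -2.1], [-0.5, -1.1], [-0.8, -0.1], [-0.8, 0.1], [-0.4, -0.5]]
[ 0.56269997 -0.04644538  0.01183645]
```

View pics/top1.png

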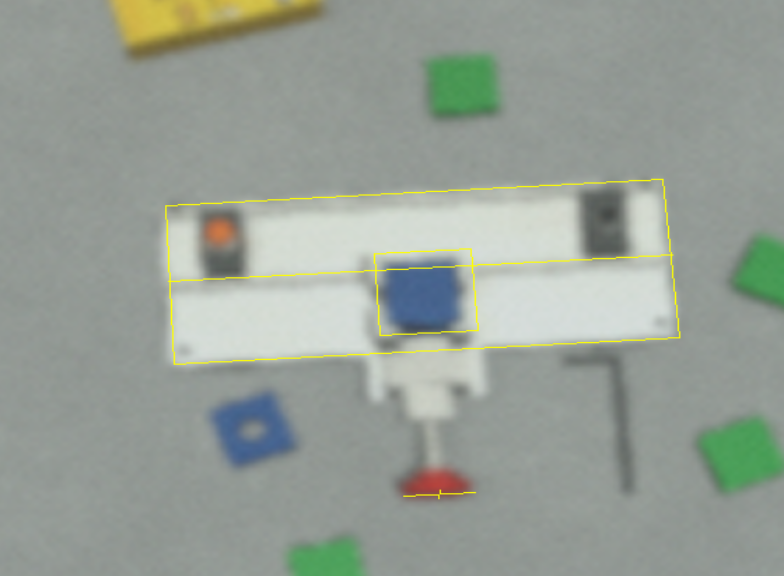

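View pics/side1.png

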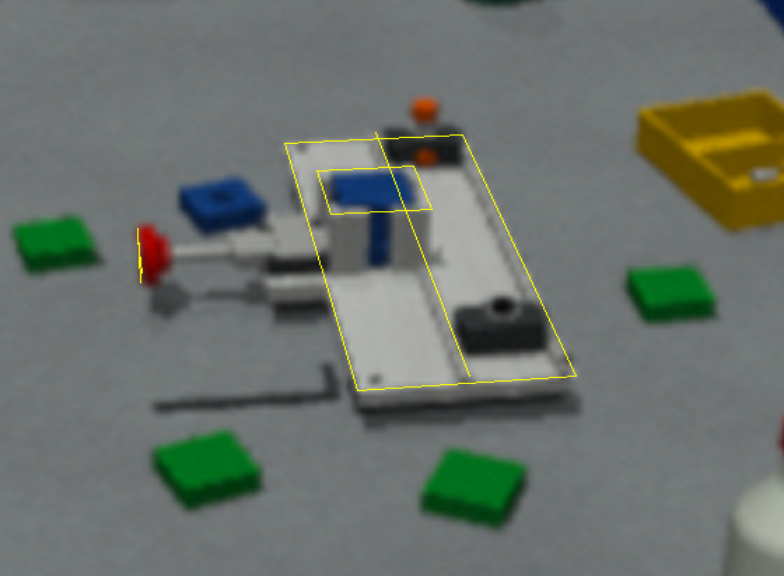

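The red knob is at about (288,251) in the top picture and (245,233) in the side picture. The blue stack is at (285,211). The orange sensor stop is at the +y end, top (250,198), and the plain stop is at (318,197). The blue drilled blank (255,239) and the four green blanks lie loose on the bench, so they are look-alikes. Only the blue stack inside the four posts fits the description, and the enlarged crops confirm it.

Next I close the gripper, turn the jaws along feeder y, and travel high.

Call:
jog_arm(commands=[1, 0, 0, 0, -7, 1, 0, 0, 0, -7, 1, -0.029, 0.0266, 0, 0, 1, -0.029, 0.0266, 0, 0, 1, -0.029, 0.0266, 0, 0, 1, -0.029, 0.0266, 0, 0, 1, -0.029, 0.0266, 0, 0, 1, -0.029, 0.0266, 0, 0, 1, -0.029, 0.0266, 0, 0, 1, -0.029, 0.0266, 0, 0], grip_force=20)

```text
t: 2.33
tool_pos: [0.3538, 0.3539, 0.2189]
orientation: [2.205, 2.238, 0.001]
force: [0.4, 0.5, 0.6]
opening: 0.0309
```

```bash
python3 - <<'E'
from h import *
q=(0.562,-0.0465,0.014)
# stops: scan for top-image blocks; print expected pixel of stop origin tops for various y
for n in P:
  for y in (105,110,115,120,125):
    print(n,y,np.round(proj(P[n],F2W(q,[(49,y,76),(49,y-12,30),(49,-y,52)])),1).tolist())
E
```

```text
side 105 [[295.6, 201.7], [295.8, 215.7], [308.6, 244.0]]
side 110 [[295.3, 201.0], [295.5, 214.9], [309.0, 245.0]]
side 115 [[295.1, 200.3], [295.3, 214.2], [309.4, 246.0]]
side 120 [[294.8, 199.6], [295.0, 213.4], [309.8, 247.1]]
side 125 [[294.5, 198.9], [294.7, 212.7], [310.1, 248.1]]
top 105 [[251.0, 197.4], [255.5, 200.8], [317.2, 195.2]]
top 110 [[249.4, 197.5], [254.0, 200.9], [318.7, 195.1]]
top 115 [[247.8, 197.6], [252.4, 201.0], [320.3, 195.0]]
top 120 [[246.2, 197.7], [250.9, 201.1], [321.8, 195.0]]
top 125 [[244.6, 197.8], [249.4, 201.2], [323.4, 194.9]]
```

Call:
jog_arm(commands=[1, -0.0367, 0.0023, 0, 0, 1, -0.0367, 0.0023, 0, 0, 1, -0.0367, 0.0023, 0, 0, 1, -0.0367, 0.0023, 0, 0, 1, -0.0367, 0.0023, 0, 0, 1, -0.0367, 0.0023, 0, 0, 1, -0.0367, 0.0023, 0, 0, 1, -0.0367, 0.0023, 0, 0, 1, -0.0367, 0.0023, 0, 0, 1, -0.0367, 0.0023, 0, 0, 1, -0.0367, 0.0023, 0, 0, 1, 0, 0, 0.03, 0, 1, 0, 0, 0.03, 0, 1, 0, 0, 0.03, 0, 1, 0, 0, 0, 0])

```text
t: 3.58
tool_pos: [0.3801, -0.0474, 0.123]
orientation: [-2.201, -2.231, 0.007]
force: [-0.7, -0.0, -0.2]
opening: 0.0002
```

```bash
python3 - <<'E'
from plant import robot
import cv2
for n in ['side','top']:
    p=robot.read_camera(n);im=p['img'][120:300,180:400];cv2.imwrite(f'pics/{n}2.png',cv2.resize(im,None,fx=3,fy=3,interpolation=cv2.INTER_CUBIC))
E
```

```text
(no output)
```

View pics/side2.png

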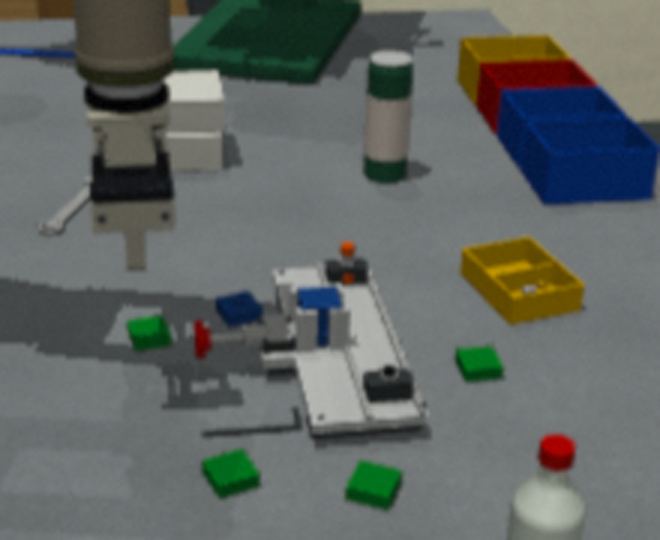

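View pics/top2.png

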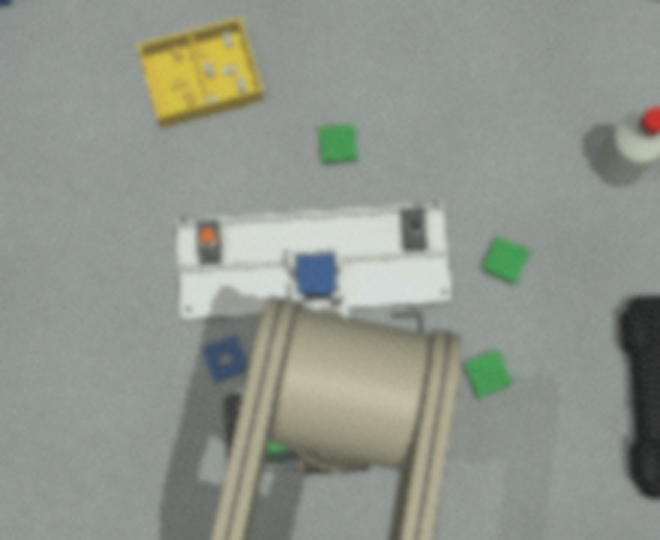

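```bash
python3 - <<'E'
from h import *
print(ray(P['top'],(267.9,269.8),.016),ray(P['side'],(227.5,231.7),.016), ray(P['top'],(254.4,238.8),.016))
print('knob',ray(P['top'],(287.7,251),.0365),ray(P['side'],(245.3,232.7),.0365))
E
```

```text
[0.38672843 0.017589   0.016     ] [ 0.384376  -0.0038351  0.016    ] [0.48778216 0.05631324 0.016     ]
knob [ 0.44058955 -0.04746869  0.0365    ] [ 0.43826533 -0.04757035  0.0365    ]
```

Call:
jog_arm(commands=[1, 0, 0, 0.034, 0, 1, 0, 0, 0.034, 0, 1, 0, 0, 0.033, 0, 1, 0, 0.02, 0, 0, 1, 0, 0.015, 0, 0, 1, 0, 0.005, 0, 0, 1, 0, 0, 0, 0, 1, 0, 0, 0, 0])

```text
t: 4.35
tool_pos: [0.4248, -0.0474, 0.0292]
orientation: [2.203, 2.238, 0.001]
force: [-2.6, 0.3, 2.4]
opening: 0.0004
```

```bash
python3 - <<'E'
from plant import robot
import cv2
p=robot.read_camera('side');im=p['img'][170:290,190:350];cv2.imwrite('pics/side3.png',cv2.resize(im,None,fx=5,fy=5,interpolation=cv2.INTER_CUBIC))
s=robot.read_state();print(s['tool_pos'],s['orientation'],s['force'])
E
```

```text
[ 0.42455211 -0.0474401   0.0289804 ] [2.20365767e+00 2.23727732e+00 9.34820482e-04] [-0.42275935 -0.30918447  0.28017717]
```

View pics/side3.png

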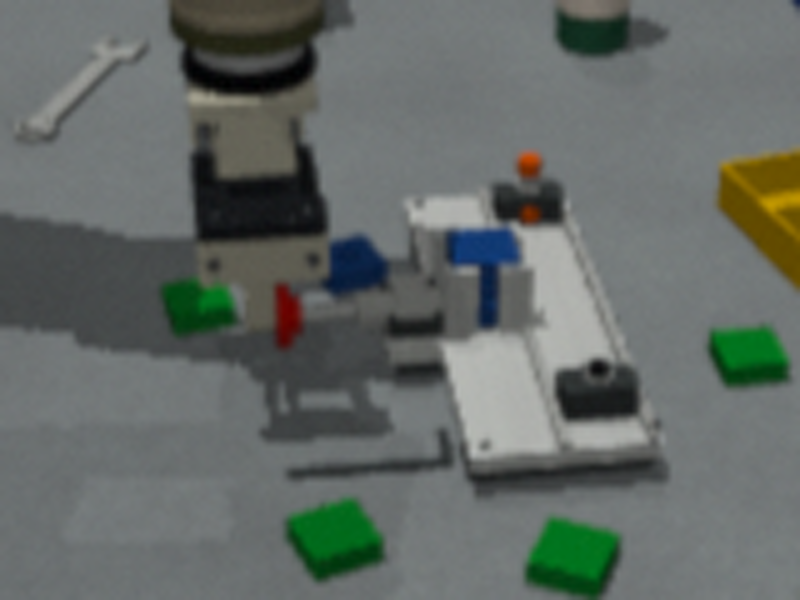

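Call:
jog_arm(commands=[1, 0, 0, 0.006, 0, 1, 0, 0.003, 0, 0, 1, 0, 0.003, 0, 0, 1, 0, 0.003, 0, 0, 1, 0, 0.003, 0, 0])

```text
t: 4.82
tool_pos: [0.4349, -0.0471, 0.0212]
orientation: [-2.204, -2.236, 0.003]
force: [-7.6, -0.2, 4.0]
opening: 0.0005
```

Call:
jog_arm(commands=[1, 0, 0.003, 0, 0, 1, 0, 0.003, 0, 0, 1, 0, 0.003, 0, 0, 1, 0, 0.003, 0, 0])

```text
t: 5.15
tool_pos: [0.4465, -0.0469, 0.0211]
orientation: [-2.203, -2.236, 0.004]
force: [-10.8, -0.2, 6.9]
opening: 0.0007
```

Call:
jog_arm(commands=[1, 0, 0.003, -0.001, 0, 1, 0, 0.003, -0.001, 0, 1, 0, 0.003, 0, 0, 1, 0, 0.003, 0, 0])

```text
t: 5.48
tool_pos: [0.457, -0.0466, 0.0217]
orientation: [-2.202, -2.234, 0.006]
force: [-8.1, -0.9, -3.9]
opening: 0.0003
```

Call:
jog_arm(commands=[1, 0, 0.003, 0.0005, 0, 1, 0, 0.003, 0, 0, 1, 0, 0.003, 0, 0, 1, 0, 0.003, 0, 0])

```text
t: 5.82
tool_pos: [0.4694, -0.0464, 0.0217]
orientation: [-2.202, -2.234, 0.006]
force: [-9.5, -0.7, 0.8]
opening: 0.0006
```

Call:
jog_arm(commands=[1, 0, 0.003, 0, 0, 1, 0, 0.002, 0, 0, 1, 0, 0.002, 0, 0])

```text
t: 6.07
tool_pos: [0.4763, -0.0463, 0.0216]
orientation: [-2.202, -2.234, 0.006]
force: [-11.3, -1.0, 1.0]
opening: 0.0002
```

Call:
jog_arm(commands=[1, 0, 0.002, 0, 0, 1, 0, 0.002, 0, 0, 1, 0, 0, 0, 0])

```text
t: 6.32
tool_pos: [0.4765, -0.0462, 0.0213]
orientation: [-2.197, -2.23, 0.015]
force: [-31.3, -1.7, 21.0]
opening: 0.0007
```

Call:
jog_arm(commands=[1, 0, 0.002, 0, 0, 1, 0, 0, 0, 0])

```text
t: 6.48
tool_pos: [0.4765, -0.0462, 0.0211]
orientation: [-2.195, -2.228, 0.019]
force: [-41.6, -0.6, 30.1]
opening: 0.0007
```

Position stalled at x=0.4765 with a steep force rise, so the plunger is at its end stop. Now I back off.

Call:
jog_arm(commands=[1, 0, -0.005, 0, 0, 1, 0, -0.01, 0, 0, 1, 0, -0.012, 0, 0, 1, 0, -0.015, 0, 0, 1, 0, -0.02, 0, 0, 1, 0, -0.02, 0, 0, 1, 0, -0.01, 0, 0, 1, 0, 0, -0.04, 0, 1, 0, 0, -0.04, 0, 1, 0, 0, -0.03, 0, 1, 0, 0, 0, 0])

```text
t: 7.4
tool_pos: [0.3977, -0.0489, 0.1407]
orientation: [2.198, 2.23, 0.01]
force: [-0.2, -0.7, 0.3]
opening: 0.0001
```

```bash
python3 - <<'E'
from plant import robot
import cv2,pickle
for n in ['side','top']:
    p=robot.read_camera(n);pickle.dump(p,open(f'{n}4.pkl','wb'))
    im=p['img'][160:290,200:380];cv2.imwrite(f'pics/{n}4.png',cv2.resize(im,None,fx=4,fy=4,interpolation=cv2.INTER_CUBIC))
    for t in ['blank1_c','knob_face']: print(n,t,[([round(d['position'][1]*560,1),round(d['position'][0]*420,1)],round(d['score'],2)) for d in robot.pinpoint(t,p)])
s=robot.read_state();print(s['t'],s['tool_pos'],s['orientation'],s['force'])
E
```

```text
side blank1_c [([302.0, 228.4], 0.51)]
side knob_face [([244.8, 229.6], 0.54)]
top blank1_c [([286.0, 198.2], 0.66)]
top knob_face []
7.7 [ 0.39195464 -0.04750191  0.13142511] [-2.20346248e+00 -2.23581072e+00  2.14135280e-03] [-1.08792919  0.44280879  0.37564794]
```

View pics/side4.png

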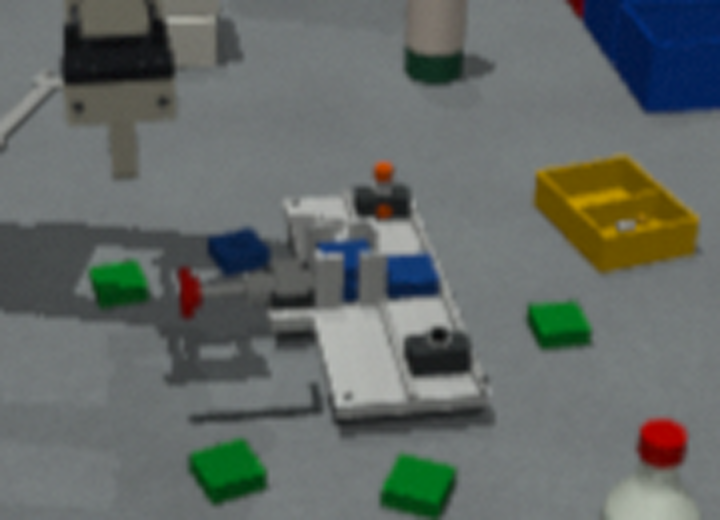

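View pics/top4.png

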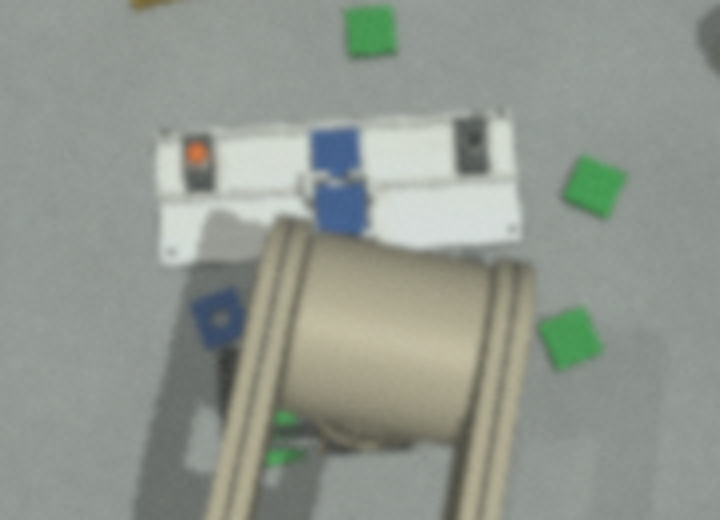

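The blue blank lies in the lane at (284,198) in the top picture, the knob is back out, and the stack has dropped.

```bash
python3 - <<'E'
from h import *
p=P['top']
print('blank',ray(p,(284,198.0),.046)); print('side',ray(P['side'],(304,228.5),.046))
print('pred',F2W((0.562,-0.0465,0.014),[(49,0,46),(49,110,0),(49,-60,0),(49,-40,0)]))
# stop edges along lane: profile in top image along x=49,z=30..52
g=cv2.cvtColor(p['img'],cv2.COLOR_BGR2GRAY).astype(np.float32)
for nm,xx in (('lane35',36),('lane62',62)):
  L=[(xx,y,52) for y in range(80,135,3)]
  uv=proj(p,F2W((0.562,-0.0465,0.014),L)).astype(np.float32)
  print(nm,[(l[1],int(v)) for l,v in zip(L,cv2.remap(g,uv[:,:1],uv[:,1:],cv2.INTER_LINEAR).ravel())])
E
```

```text
blank [ 0.61023074 -0.04484906  0.046     ]
side [ 0.61664327 -0.05875521  0.046     ]
pred [[ 0.6109952  -0.04581402  0.046     ]
 [ 0.60945525  0.0641752   0.        ]
 [ 0.61183517 -0.10580814  0.        ]
 [ 0.61155518 -0.0858101   0.        ]]
lane35 [(80, 216), (83, 216), (86, 215), (89, 212), (92, 207), (95, 194), (98, 168), (101, 131), (104, 102), (107, 96), (110, 99), (113, 98), (116, 96), (119, 100), (122, 119), (125, 153), (128, 187), (131, 207), (134, 213)]
lane62 [(80, 201), (83, 199), (86, 200), (89, 198), (92, 193), (95, 183), (98, 163), (101, 136), (104, 113), (107, 108), (110, 114), (113, 117), (116, 116), (119, 114), (122, 123), (125, 153), (128, 184), (131, 194), (134, 195)]
```

```bash
python3 - <<'E'
from plant import robot
s=robot.read_state();print(s['q'].round(3) if hasattr(s['q'],'round') else s['q'],s['tool_pos'])
E
```

```text
[-0.251 -0.401  2.132  0.     1.413 -1.836] [ 0.39195464 -0.04750191  0.13142511]
```

Call:
jog_arm(commands=[1, 0, 0, 0, 6.93, 1, 0, 0, 0, 6.93, 1, 0, 0, 0, 6.93, 1, 0, 0, 0, 6.93, 1, 0, 0, 0, 6.93, 1, 0, 0, 0, 6.93, 1, 0, 0, 0, 6.93, 1, 0, 0, 0, 6.93, 1, 0, 0, 0, 6.93, 1, 0, 0, 0, 6.93, 1, 0, 0, 0, 6.93, 1, 0, 0, 0, 6.93, 1, 0, 0, 0, 6.93, 1, 0, 0, 0, 0, 1, 0, 0, 0, 0])

```text
t: 8.95
tool_pos: [0.3922, -0.0476, 0.132]
orientation: [-3.141, -0.026, 0.003]
force: [0.4, 0.4, -0.2]
opening: 0.0003
```

Call:
jog_arm(commands=[1, 0.0312, 0.0081, 0, 0, 1, 0.0312, 0.0081, 0, 0, 1, 0.0312, 0.0081, 0, 0, 1, 0.0312, 0.0081, 0, 0, 1, 0.0312, 0.0081, 0, 0, 1, 0.0312, 0.0081, 0, 0, 1, 0.0312, 0.0081, 0, 0, 1, 0, 0, 0, 0, 1, 0, 0, 0, 0, 1, 0, 0, 0.03, 0, 1, 0, 0, 0.02, 0, 1, 0, 0, 0, 0, 1, 0, 0, 0, 0])

```text
t: 10.03
tool_pos: [0.61, -0.101, 0.082]
orientation: [-3.141, -0.023, 0.005]
force: [0.1, 0.6, 0.4]
opening: 0.0007
```

```bash
python3 - <<'E'
from plant import robot
import cv2,pickle
for n in ['side']:
    p=robot.read_camera(n)
    im=p['img'][150:280,220:400];cv2.imwrite(f'pics/{n}5.png',cv2.resize(im,None,fx=4,fy=4,interpolation=cv2.INTER_CUBIC))
E
```

```text
(no output)
```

View pics/side5.png

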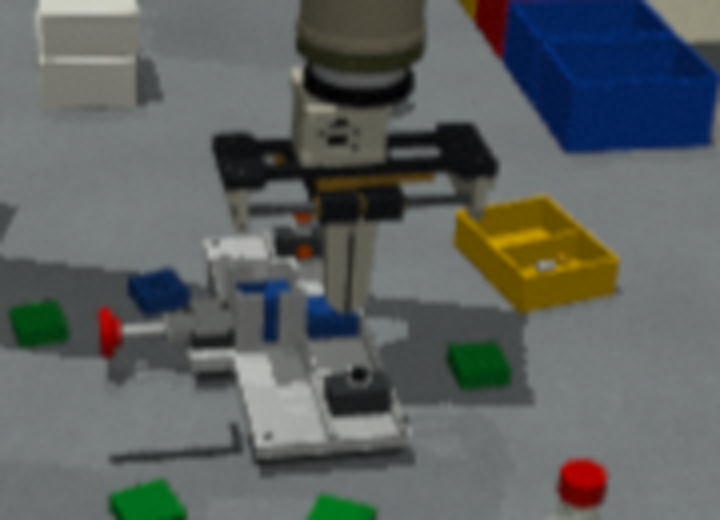

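Call:
jog_arm(commands=[1, 0, 0, 0.02, 0, 1, 0, 0, 0.015, 0, 1, 0, 0, 0.005, 0, 1, 0, 0, 0.003, 0, 1, 0, 0, 0, 0, 1, 0, 0, 0, 0])

```text
t: 10.58
tool_pos: [0.613, -0.1019, 0.0418]
orientation: [3.141, 0.021, 0.003]
force: [-0.6, 0.8, 0.5]
opening: 0.0008
```

Call:
jog_arm(commands=[1, 0, -0.005, 0, 0, 1, 0, -0.005, 0, 0, 1, 0, -0.004, 0, 0, 1, 0, -0.003, 0, 0, 1, 0, -0.003, 0, 0, 1, 0, -0.003, 0, 0, 1, 0, -0.003, 0, 0, 1, 0, -0.003, 0, 0, 1, 0, -0.003, 0, 0, 1, 0, 0, 0, 0])

```text
t: 11.42
tool_pos: [0.6117, -0.0691, 0.0401]
orientation: [-3.141, -0.021, 0.0]
force: [0.5, -1.0, -0.5]
opening: 0.0003
```

```bash
python3 - <<'E'
from plant import robot
import cv2,pickle
for n in ['side','top']:
    p=robot.read_camera(n)
    im=p['img'][150:280,220:400];cv2.imwrite(f'pics/{n}6.png',cv2.resize(im,None,fx=4,fy=4,interpolation=cv2.INTER_CUBIC))
E
```

```text
(no output)
```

View pics/side6.png

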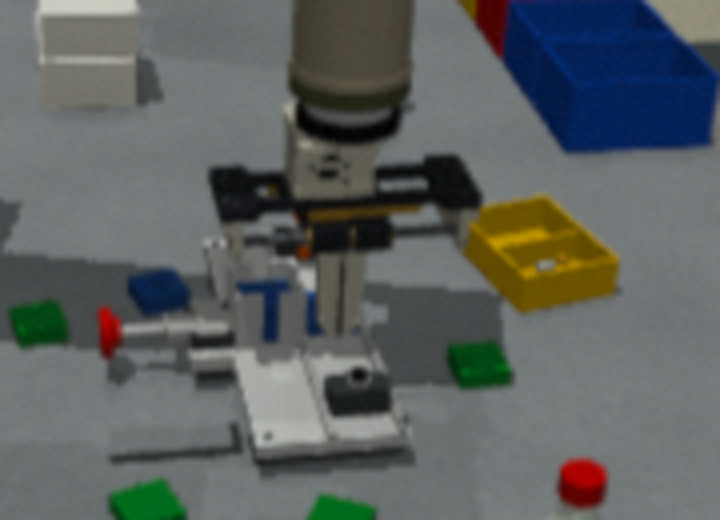

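View pics/top6.png

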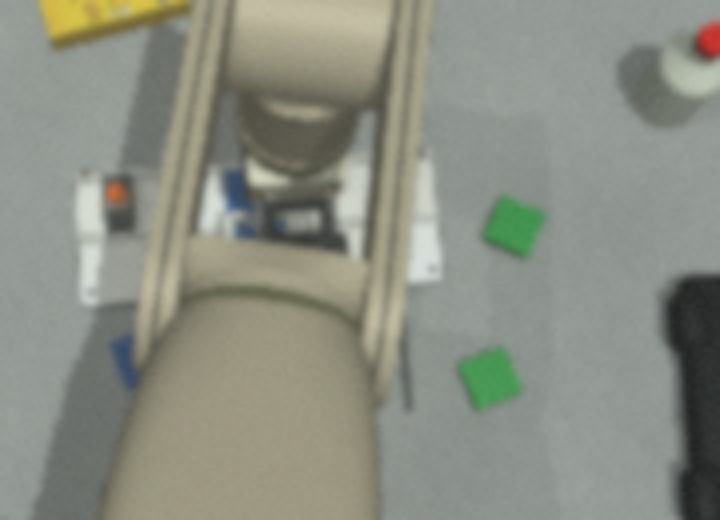

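Call:
jog_arm(commands=[1, -0.001, -0.003, 0.002, 0, 1, -0.001, -0.003, 0, 0, 1, 0, -0.004, 0, 0, 1, 0, -0.004, 0, 0, 1, 0, -0.004, 0, 0, 1, 0, -0.004, 0, 0, 1, 0, -0.004, 0, 0, 1, 0, -0.004, 0, 0, 1, 0, -0.004, 0, 0, 1, 0, -0.004, 0, 0, 1, 0, -0.004, 0, 0, 1, 0, -0.003, 0, 0, 1, 0, -0.003, 0, 0, 1, 0, -0.002, 0, 0, 1, 0, -0.002, 0, 0, 1, 0, -0.002, 0, 0, 1, 0, -0.002, 0, 0, 1, 0, -0.002, 0, 0, 1, 0, -0.001, 0, 0, 1, 0, 0, 0, 0])

```text
t: 13.18
tool_pos: [0.6089, -0.0104, 0.0381]
orientation: [-3.141, -0.021, 0.0]
force: [-0.7, -0.5, -0.2]
opening: 0.0006
```

```bash
python3 - <<'E'
from plant import robot
import cv2,pickle
for n in ['side','top']:
    p=robot.read_camera(n)
    im=p['img'][150:280,220:400];cv2.imwrite(f'pics/{n}7.png',cv2.resize(im,None,fx=4,fy=4,interpolation=cv2.INTER_CUBIC))
E
```

```text
(no output)
```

View pics/side7.png

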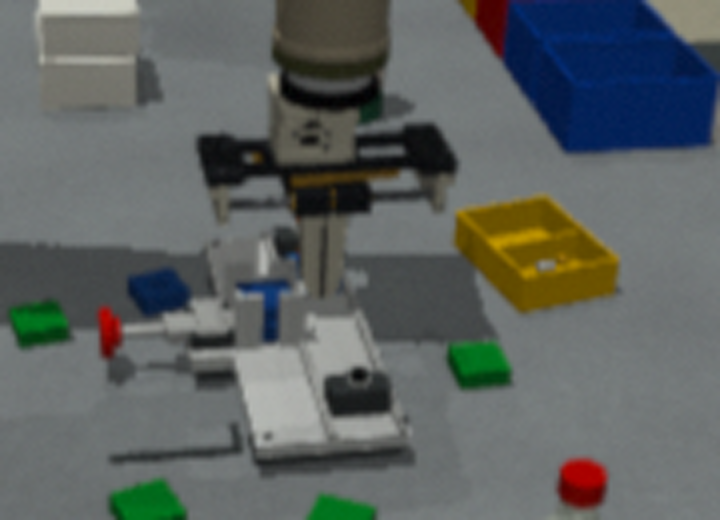

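View pics/top7.png

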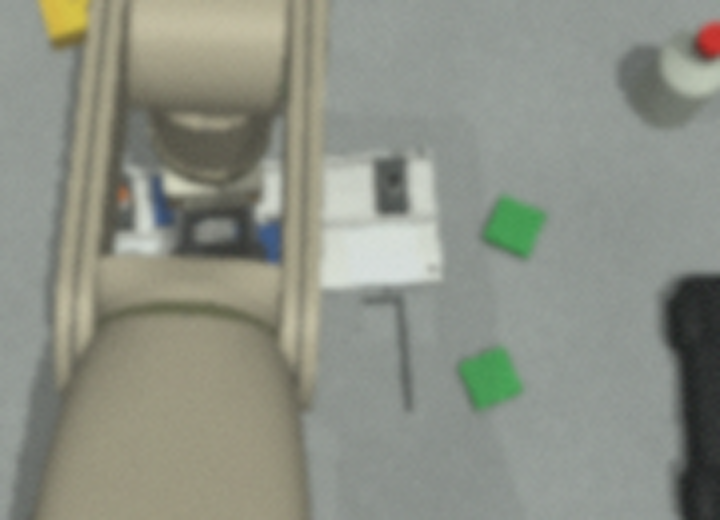

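The blank's leading edge is at crop column 154 and the stop face at 136, leaving a gap of about 14 mm. I continue slowly.

Call:
jog_arm(commands=[1, 0, -0.002, 0, 0, 1, 0, -0.002, 0, 0, 1, 0, -0.002, 0, 0, 1, 0, -0.002, 0, 0, 1, 0, -0.001, 0, 0, 1, 0, -0.001, 0, 0])

```text
t: 13.78
tool_pos: [0.6088, -0.0005, 0.0382]
orientation: [3.142, 0.021, 0.0]
force: [-0.1, -0.4, 0.1]
opening: 0.0008
```

Call:
jog_arm(commands=[1, 0, -0.001, 0, 0, 1, 0, -0.001, 0, 0, 1, 0, 0, 0, 0])

```text
t: 14.03
tool_pos: [0.6088, 0.0015, 0.0382]
orientation: [-3.141, -0.021, -0.0]
force: [0.9, 0.0, -0.0]
opening: 0.0004
```

Call:
jog_arm(commands=[1, 0, -0.001, 0, 0, 1, 0, -0.001, 0, 0, 1, 0, 0, 0, 0])

```text
t: 14.28
tool_pos: [0.6087, 0.0035, 0.0381]
orientation: [-3.141, -0.02, 0.0]
force: [-0.1, 0.3, 0.3]
opening: 0.0002
```

Call:
jog_arm(commands=[1, 0, -0.001, 0, 0, 1, 0, 0, 0, 0])

```text
t: 14.45
tool_pos: [0.6088, 0.0037, 0.0382]
orientation: [3.14, 0.02, 0.0]
force: [0.8, -3.9, 0.1]
opening: 0.0001
```

Call:
jog_arm(commands=[1, 0, -0.001, 0, 0, 1, 0, 0, 0, 0])

```text
t: 14.62
tool_pos: [0.6089, 0.0037, 0.0382]
orientation: [3.139, 0.02, 0.0]
force: [0.6, -8.2, 0.5]
opening: 0.0005
```

Call:
jog_arm(commands=[1, 0, -0.001, 0, 0, 1, 0, 0, 0, 0])

```text
t: 14.78
tool_pos: [0.6088, 0.0038, 0.0383]
orientation: [3.138, 0.019, 0.0]
force: [0.0, -12.3, -0.7]
opening: 0.0004
```

Contact is firm and the position has stalled. I back off straight, lift, and move clear.

Call:
jog_arm(commands=[1, 0, 0.002, 0, 0, 1, 0, 0.003, 0, 0, 1, 0, 0.01, 0, 0, 1, 0, 0.015, 0, 0, 1, 0, 0, 0, 0, 1, 0, 0, -0.03, 0, 1, 0, 0, -0.04, 0, 1, 0, 0, -0.04, 0, 1, 0, 0, -0.03, 0, 1, 0, 0.03, 0, 0, 1, 0, 0.04, 0, 0, 1, 0, 0.04, 0, 0, 1, 0, 0.04, 0, 0, 1, 0, 0.04, 0, 0, 1, 0, 0.04, 0, 0, 1, 0, 0.04, 0, 0, 1, 0, 0.02, 0, 0, 1, 0, 0, 0, 0])

```text
t: 16.28
tool_pos: [0.6114, -0.3192, 0.1776]
orientation: [3.14, 0.012, -0.001]
force: [0.3, 0.2, -0.0]
opening: 0.0006
```

```bash
python3 - <<'E'
from plant import robot
import cv2,pickle
for n in ['side','top']:
    p=robot.read_camera(n);pickle.dump(p,open(f'{n}8.pkl','wb'))
    im=p['img'][160:280,220:380];cv2.imwrite(f'pics/{n}8.png',cv2.resize(im,None,fx=5,fy=5,interpolation=cv2.INTER_CUBIC))
print(robot.read_state()['force'])
E
```

```text
[-0.14641174  0.57703804  0.32428522]
```

View pics/side8.png

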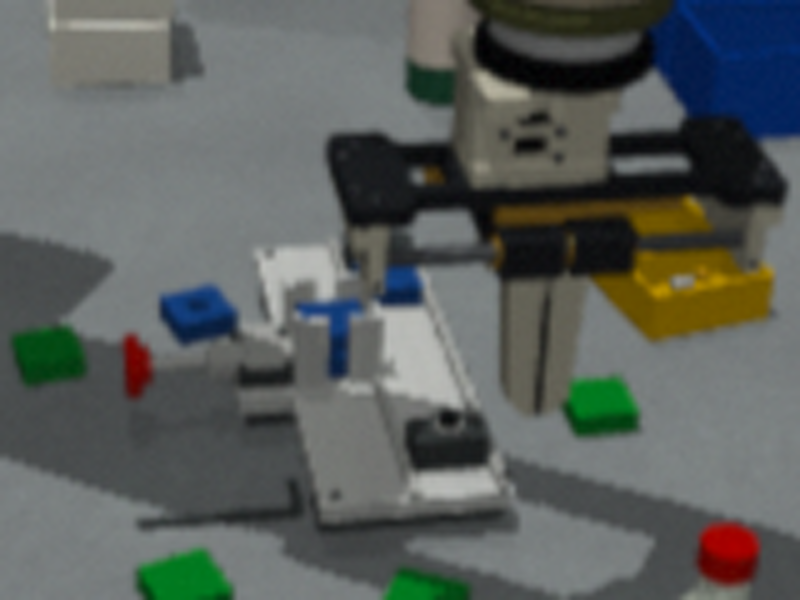

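View pics/top8.png

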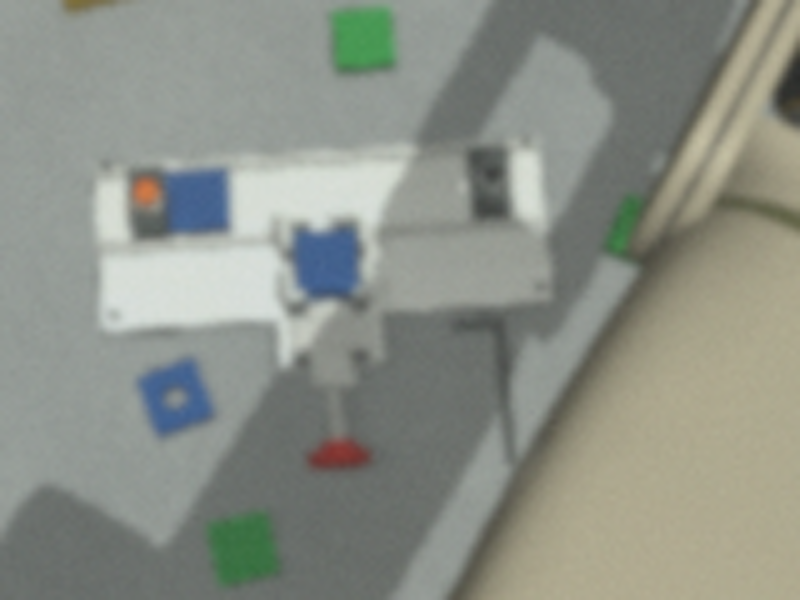

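The blank's left edge at crop column 168 touches the sensor stop, and its sides are square to the lane. The knob is out, the stack is in the magazine, and everything else is in place. The arm touches nothing.

```bash
python3 -c "
from plant import robot
print(robot.close_job())"
```

```text
the job is handed in; nothing more can be done
None
```

I fed one blank and pushed it flush against the orange-sensor stop. The job is handed in, at about 16.4 s of the 48 s allowed.

- **Plunger:** I pressed it once. The finger stalled at x = 0.4765 m, and the force then rose steeply to 42 N along the push plus 30 N upward. I took that as the end stop. I then let it spring back, and the pictures show the knob out again and the stack dropped by one.
- **Blank:** I pushed it along the lane with closed fingertips and did not pick it up. It stalled against the stop at y = 0.0037 m, where I pressed it to about 12 N, then backed straight off.
- **Last pictures:** The blank lies square and against the sensor stop with no visible gap. The other blanks are still in the magazine, and I saw nothing else moved. The arm is clear, with the force reading near zero.

Two things were less clean than the rest:
- **Peak forces:** The peaks at both end stops were higher than needed.
- **Camera agreement:** Position estimates from the two cameras differed by several millimetres, up to about 14 mm for the fed blank. I relied on the top view and on contact.

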